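# Clear the jammed ball feeder and set the next finial ball on its post

## Robot

A 6-joint arm with a two-finger parallel gripper is mounted at the origin on the work surface. World frame = base frame: x ahead of the robot, y to its left, z up, the work surface at z = 0. Lengths are in m, angles in rad, forces in N, time in s.
With the tool pointing down it reaches from about 0.275 to 0.725 m from the base axis. Payload 5.6 kg.
Tool frame: the origin (TCP) lies between the finger pads; the fingertips stand 8 mm ahead of it and the grasp point (between the pads) lies 11 mm behind it (bot.tcp_to_tips is the distance from the TCP to the fingertips, in m); z points along the fingers, y is the direction in which the jaws open and shut (so a half turn about z gives the same grasp; the last joint's range is limited). The gripper opens to 85 mm and grips with 20 to 120 N. Pads are 22 mm wide; open, the fingers measure 114 mm over their backs; the gripper's body (76 mm by 85 mm) begins 54 mm behind the grasp point. The pads swing forward as they close: fully open they stand 13 mm farther back than shut.
Start: joints at [-0.896, 0.255, 0.108, 0, -1.424, -0.285], TCP at [0.209, -0.509, 0.239] pointing down, gripper open.
Joint ranges: [-2.95, 2.95], [-1.21, 1.97], [-1.09, 1.5], [-2.87, 1.71], [-2.94, -0.07], [-3.05, 3.05]. Speed limits (rad/s): [2.57, 2.57, 3.14, 3.14, 3.14, 3.14].

## Interface

Orientations are given as a unit quaternion [x, y, z, w].
In Python, from station import telemetry, get_image, order, bot gives the robot as it stands.
- The arm moves only by the tool drive_tool, never from a script. Its argument "moves" is a list that holds one entry, the list of rows, each a list of 4 numbers: the shift along the tool's x, y, z in units of 25 mm (1.0 is 25 mm), then the turn about the tool's z in units of 5 degrees (1.0 is 5 degrees). In form: [[[dx, dy, dz, turn], ...]]. A call has 1 to 10 rows; each row shifts and turns the pose as measured when the row begins, along the tool's axes as they then stand; what a row does not reach is not made up. A row lasts 1/10 s, in which the tool goes at most 50 mm and 8.59 degrees, less where a joint would pass 70% of its speed; a pose out of reach is approached as far as the arm can. A call is refused whole if a number of a shift passes 1 or a number of a turn 1, either way. A call with a gripper value outside its range is refused whole. "grip" is the opening, from -1 (shut) to 1 (fully open), so that 0 is half open, set as the call begins (left out, the last holds). The fingers move at their own pace and stop on an object; "squeeze" is the grip in N (left out, the last holds). Time passes only in rows, so rows that do not move let the fingers close. It gives the time, the measured TCP pose, the force and the opening at its end, in the units of the state.
- telemetry.get_obs(): the state, without advancing time (a new reading comes with each control period).
- get_image(name): name is "scene" or "top" or "wrist"; returns a dict with "color" (420x560x3 uint8, red, green, blue), "K" (3x3 intrinsics, pixels), "distortion" ([k1, k2, p1, p2, k3] as OpenCV has them; the pictures are not rectified), "R" (3x3) and "t" (3): a world point X has camera coordinates R X + t. Camera axes: x right, y down, z forward; pixel columns grow to the right and rows downward; lengths in m; the calibration is good to about 2 mm. A picture is of the moment at which its call begins. There is no depth.
- order.sign_off(): hands the job in, once; it reports no verdict.
The state is a dict: "time_s": time; "q": joint angles; "joint_vel": joint speeds; "joint_torque": joint torques, N m; "tool_pos": TCP position; "tcp_rot": TCP orientation; "wrist_force": force on the tool from outside, world axes, zero at the start; "ft_torque": the same for the moment, N m; "gripper_width": finger opening in m.
Only numpy, scipy, OpenCV 4.12 (cv2) and the standard library are available. Lean on these libraries where they do the work, as an engineer would, in place of code of your own. Each camera call takes 0.05 s, during which the arm holds its last target.

## Task

Three steel railing balls have wedged across the mouth of the gravity feed tray. Nudge a blocking ball back up the tray so that the jam breaks and all three run out onto the two-rod track, then take the leading ball from the end of the track and set it, without dropping it, in the open top of the square-tube post, where it must stay, ready for tacking. Do not lift any ball out of the tray, leave the other two on the track, let no ball fall on the bench, and leave the tools on the bench where they are.

Things in the scene. Friction and masses are not known exactly. Their poses are not given: they have to be found in the camera images.
- feeder: fixed green sheet-steel feed tray on legs. Origin on the bench right under the middle of its mouth; z up, x across, +y uphill. The tray floor slopes 12 degrees down to -y and ends at the mouth, where it is 90 mm above the bench; it reaches 227 mm uphill, 250 mm wide, with 50 mm walls. Lengths below are mm along these axes.
- mouth (a point): middle of the tray's mouth, 30 mm off the sloping floor (119 mm above the bench); axes as the feeder's. The mouth is 76 mm wide. Two 45 mm high funnel walls, 42 degrees to the run direction, lead to it from x = +-112 mm; 45 mm high front plates stand beside it. Closed fingers fit down into the mouth from above, also from its downhill side.
- jam (a point): between the two wedged balls, 36 mm uphill of the mouth at ball-centre height. They lie side by side (x = +-30 mm), each leaning on a funnel wall and on the other; the third rests behind them. Friction holds them. Pushing one of the two uphill by 30 to 60 mm from its downhill face and withdrawing lets them roll out by themselves; if balls wedge again, nudge again.
- track (a point): middle of the track, at the centre height of a ball riding on it; axes as the feeder's. The track carries on the tray's slope to -y: two parallel 10 mm steel rods, axes 32 mm apart (x = +-16 mm), tops 1 mm below the line of the tray floor; ball centres ride 25 mm off that line. Guide plates (tops 35 mm off that line, closing from 76 to 64 mm apart) flank its first 140 mm; beyond, at the pick-up, the sides are free.
- pickup (a point): where the centre of the leading ball rests against the track's end stop (60 mm wide, 10 mm higher than the ball's centre), 194 mm from the feeder's origin along its -y, 74 mm above the bench; axes as the feeder's. The next balls queue behind it, touching, and roll down when it is taken. Fingers can close on this ball across the track (along x).
- ball_a: polished hollow steel ball 60 mm in diameter with a thin dark weld seam round it, about 0.18 kg; origin at its centre, axes of no meaning.
- ball_b: polished hollow steel ball 60 mm in diameter with a thin dark weld seam round it, about 0.18 kg; origin at its centre, axes of no meaning.
- ball_c: polished hollow steel ball 60 mm in diameter with a thin dark weld seam round it, about 0.18 kg; origin at its centre, axes of no meaning.
- post: fixed welding fixture: a dark base plate 160 x 160 x 10 mm with low blue clamp blocks (up to 45 mm high) that hold upright a stub of square tube, 50 x 50 mm outside, 3 mm wall, open at the top, its top edge 115 mm above the bench; origin on the bench under the tube's axis, x and y along the tube's faces, z up.
- seat (a point): on the post's axis, 20.4 mm above the tube's top edge (height 135 mm): where the centre of a ball is when it rests in the tube's open end on all four inner edges. Axes as the post's.
- grinder: bystander: angle grinder lying on its back with the disc up, about 315 mm long, 200 mm wide over guard and side handle, 77 mm high; origin on the bench near its middle, +x towards the disc.
- spraycan: bystander: yellow spray can, 60 mm in diameter, 170 mm tall; origin at the centre of its foot.
- discs: bystander: pile of 125 mm cutting discs, 18 mm high; origin at the centre of its underside.
Things that resemble listed ones, but are neither listed nor needed, are in the scene too. What is shaped like the post but pink is not meant.

How it is judged:
By the outcome, as a careful person would: the job done as asked, in the order asked, and still so for the second after the job is handed in, with the robot touching nothing.
It also fails if it takes over 58 s, if anything falls off the work surface, if the arm or the gripper's body presses on something with over 40 N, if the wrist force passes 120 N, or if a joint passes its speed limit or range.

## Working session

There is one attempt and no reset: what is moved stays moved. The work goes in short steps, Python scripts to look and compute and a tool call to move; the robot and the scene stay as the last step left them, time stands still between calls to the robot, and variables do not carry over. Pictures are saved under pics/ and viewed, and the job is handed in when it is done.

Besides the shell and the picture viewer there is one more tool, called after ">>>" as a command line: name --argument value ..., lists and objects as JSON in quotes. drive_tool: Moves the arm, as the interface text tells. Its arguments: {"type":"object","properties":{"moves":{"type":"array"},"grip":{"type":"number"},"squeeze":{"type":"number"}},"required":["moves"]}

```bash
ls; mkdir -p pics
python3 - <<'E'
from station import telemetry,get_image,order,bot
import cv2,numpy as np
o=telemetry.get_obs(); print(o)
for n in ["scene","top","wrist"]:
    im=get_image(n); cv2.imwrite(f"pics/{n}0.png",im["color"][:,:,::-1]); 
    np.savez(f"pics/{n}0.npz",**{k:np.array(v) for k,v in im.items()})
    print(n,im["K"],im["distortion"],im["R"],im["t"])
E
```

```text
pics
{'time_s': 0.0, 'q': array([-8.96373772e-01,  2.55720201e-01,  1.07025749e-01, -5.04740340e-04,
       -1.42391568e+00, -2.84596595e-01]), 'joint_vel': array([-5.89417450e-04, -2.26578469e-03,  5.63703099e-05,  7.31883855e-04,
       -9.18452251e-04,  1.62851693e-03]), 'joint_torque': array([ 3.02619392e-04, -3.86628735e+01,  2.37940514e+01,  5.36508009e+00,
       -6.16538571e-03, -1.52191092e-05]), 'tool_pos': array([ 0.20889336, -0.50826304,  0.23841374]), 'tcp_rot': array([-1.93644620e-01,  9.81071290e-01,  9.19781948e-04, -1.96925886e-04]), 'wrist_force': array([-0.97617443,  0.4322701 ,  0.05806217]), 'ft_torque': array([-0.086837  , -0.01656528, -0.03388616]), 'gripper_width': 0.08549521907340077}
scene [[453.90378994   0.         274.163693  ]
 [  0.         453.90378994 203.36425682]
 [  0.           0.           1.        ]] [0.02601628 0.         0.         0.         0.        ] [[-0.37676625  0.92628748  0.006221  ]
 [ 0.61121516  0.25364615 -0.74971972]
 [-0.69603392 -0.27866671 -0.66172626]] [ 0.23583149 -0.2145369   1.66717083]
top [[536.13327373   0.         293.32694837]
 [  0.         536.13327373 205.87058493]
 [  0.           0.           1.        ]] [-0.05540022  0.          0.          0.          0.        ] [[ 0.00556086 -0.99996417  0.00638175]
 [-0.99594659 -0.00611123 -0.08973875]
 [ 0.08977453 -0.00585685 -0.99594489]] [-0.07140248  0.51561096  1.32128083]
wrist [[294.07642177   0.         280.21969827]
 [  0.         294.07642177 210.62550424]
 [  0.           0.           1.        ]] [0.01527672 0.         0.         0.         0.        ] [[-0.38047367  0.92478992  0.00184172]
 [ 0.87468489  0.35921158  0.32541264]
 [ 0.30027677  0.12542187 -0.94557031]] [ 0.54926315 -0.04211171  0.38068062]
```

View pics/scene0.png

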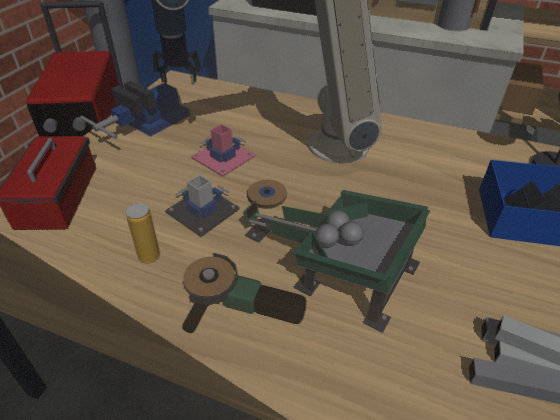

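View pics/top0.png

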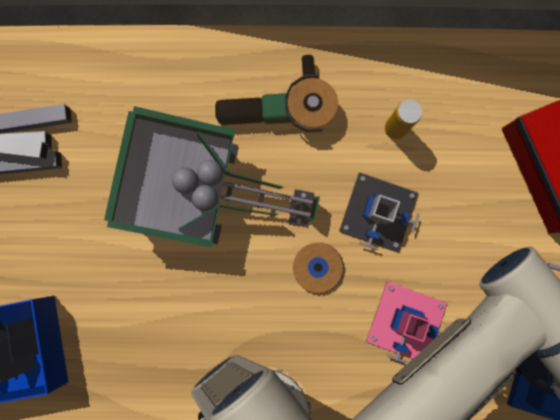

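View pics/wrist0.png

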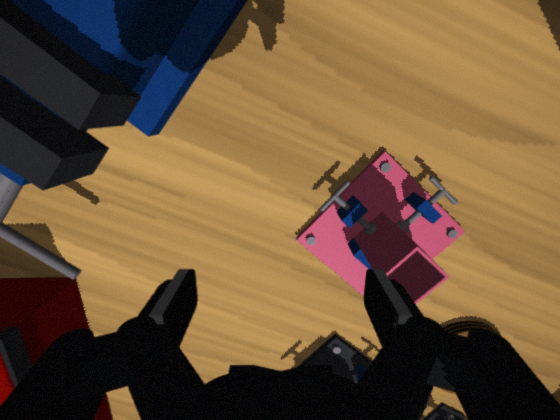

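The top view shows the tray around (170,175), with three balls at about (209,172), (204,197) and (185,180), the track running right to about (303,207), the steel tube at (383,208) and a pink look-alike post at (415,327). The grey tube on the dark plate fits the description and the pink one is excluded. I'll enlarge to confirm this and to measure.

Run:
```python
import cv2
im=cv2.imread("pics/top0.png")
cv2.imwrite("pics/t_tray.png",cv2.resize(im[100:260,100:330],None,fx=3.47,fy=3.47,interpolation=cv2.INTER_CUBIC))
cv2.imwrite("pics/t_post.png",cv2.resize(im[165:265,330:430],None,fx=6,fy=6,interpolation=cv2.INTER_CUBIC))
im=cv2.imread("pics/scene0.png")
cv2.imwrite("pics/s_all.png",cv2.resize(im[165:335,150:440],None,fx=2.75,fy=2.75,interpolation=cv2.INTER_CUBIC))
```

```text
(no output)
```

View pics/t_tray.png

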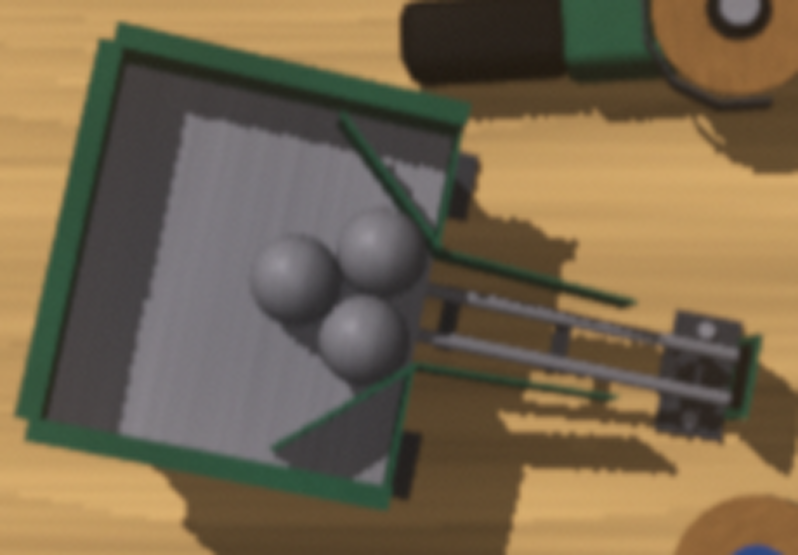

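View pics/t_post.png

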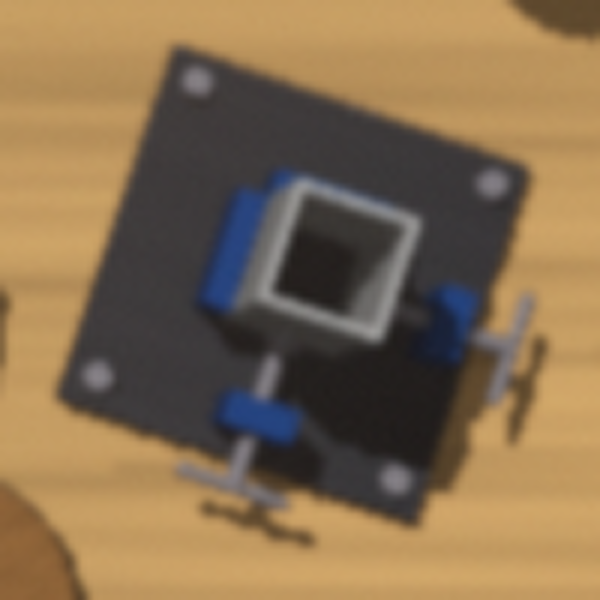

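View pics/s_all.png

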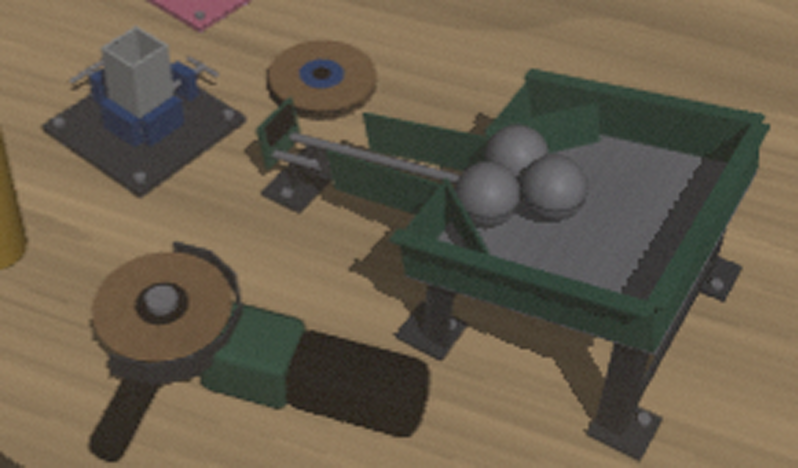

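```bash
cat > h.py <<'E'
import numpy as np,cv2
from scipy.optimize import least_squares
from scipy.spatial.transform import Rotation as Ro
c,s_=np.cos(np.radians(12)),np.sin(np.radians(12))
def proj(P,cam):
    d=np.load(f"pics/{cam}0.npz"); r,_=cv2.Rodrigues(d["R"])
    return cv2.projectPoints(np.array(P,float).reshape(-1,3),r,d["t"],d["K"],d["distortion"])[0].reshape(-1,2)
def F(x,s,n): return np.array([x,-s*c-n*s_,90-s*s_+n*c])/1000
def W(pose,p):
    x,y,a=pose; p=np.atleast_2d(p); C,S=np.cos(a),np.sin(a)
    return np.c_[x+C*p[:,0]-S*p[:,1],y+S*p[:,0]+C*p[:,1],p[:,2]]
def fit(pts,guess):
    # pts list (P, cam, uv)
    def res(q):
        r=[]
        for cam in ("top","scene"):
            L=[t for t in pts if t[1]==cam]
            if L: r.append((proj(W(q,np.array([t[0] for t in L])),cam)-np.array([t[2] for t in L])).ravel())
        return np.concatenate(r)
    o=least_squares(res,guess,loss='soft_l1'); return o.x,res(o.x).reshape(-1,2)
E
cat > m.py <<'E'
from h import *
T=lambda u,v:(u/3.47+100,v/3.47+100)
S=lambda u,v:(u/2.75+150,v/2.75+165)
P=lambda u,v:(u/6+330,v/6+165)
fe=[(F(38,0,45),"top",T(437,247)),(F(-38,0,45),"top",T(412,367)),(F(112,-82,45),"top",T(342,115)),(F(-112,-82,45),"top",T(275,450)),
(F(32,140,35),"top",T(633,302)),(F(-32,140,35),"top",T(612,397)),
(F(30,-36,30),"top",T(382,251)),(F(-30,-36,30),"top",T(364,338)),(F(30,-36,30),"scene",S(489,193)),(F(-30,-36,30),"scene",S(517,154))]
q,r=fit(fe,[0.45,0.1,0]); print(q,np.degrees(q[2])); print(r.round(1))
for n,p in [("origin",[0,0,0]),("mouth",F(0,0,30)),("jam",F(0,-36,30)),("jam+",F(30,-36,30)),("jam-",F(-30,-36,30)),("pickup",F(0,193,25))]: print(n,W(q,p).round(4))
po=[(np.array([a,b,.115]),"top",P(u,v)) for a,b,u,v in [(.025,.025,299,179),(.025,-.025,420,217),(-.025,-.025,380,341),(-.025,.025,260,299)]]
po+=[(np.array([a,b,.01]),"top",P(u,v)) for a,b,u,v in [(.08,.08,175,45),(.08,-.08,530,165),(-.08,-.08,418,525),(-.08,.08,60,395)]]
po+=[(np.array([a,b,.115]),"scene",S(u,v)) for a,b,u,v in [(.025,.025,171,46),(.025,-.025,138,70),(-.025,-.025,103,52),(-.025,.025,138,29)]]
q,r=fit(po,[0.4,-.2,-.3]); print("post",q,np.degrees(q[2])); print(r.round(1))
E
python3 m.py
```

```text
[ 0.54825363  0.10417882 -0.18441038] -10.56593662278084
[[ 0.3  0.8]
 [ 0.9 -1.7]
 [-0.8 -0.1]
 [-1.8 -1. ]
 [ 0.7  0.5]
 [ 1.6 -0.6]
 [-0.3  0.4]
 [-0.3  0.5]
 [-0.1 -0.4]
 [ 0.5 -0. ]]
origin [[0.5483 0.1042 0.    ]]
mouth [[0.5471 0.098  0.1193]]
jam [[0.5536 0.1327 0.1268]]
jam+ [[0.5831 0.1272 0.1268]]
jam- [[0.5241 0.1382 0.1268]]
pickup [[ 0.5127 -0.0865  0.0743]]
post [ 0.50342207 -0.28660155 -0.31863419] -18.256394501263312
[[ -0.    0. ]
 [  0.    0.4]
 [  0.3  -0. ]
 [ -0.    0.2]
 [ -0.1  -0.3]
 [  0.2  -0.4]
 [  0.   -0.7]
 [ -0.4   0.8]
 [-13.8   6.7]
 [-13.5  -9.2]
 [ 12.  -10.6]
 [ 11.    4.7]]
```

```bash
sed -i 's/(.025,.025,171,46),(.025,-.025,138,70),(-.025,-.025,103,52),(-.025,.025,138,29)/(.025,.025,138,70),(.025,-.025,103,52),(-.025,-.025,138,29),(-.025,.025,171,46)/' m.py; python3 m.py | tail -13; python3 -c "
from station import bot
print([a for a in dir(bot) if a[0]!='_'], bot.tcp_to_tips)"
```

```text
post [ 0.50371184 -0.28576302 -0.32374999] -18.54950807221056
[[-0.3 -0.2]
 [-0.3  0.4]
 [-0.1 -0.1]
 [-0.4 -0. ]
 [-0.3 -0.5]
 [-0.  -0.3]
 [-0.5 -0.7]
 [-0.9  0.5]
 [-1.6 -1.8]
 [-0.6 -2.5]
 [-0.4 -2.1]
 [-0.8 -1.4]]
['MotionError', 'tcp_to_tips'] 0.008
```

>>> drive_tool --moves '[[[0, 0, 0, -1], [0, 0, 0, -1], [0, 0, 0, -1], [0, 0, 0, -1], [0, 0, 0, -1], [0, 0, 0, -1], [0, 0, 0, -1], [0, 0, 0, -1], [0, 0, 0, -1], [0, 0, 0, -1]]]' --grip -1

```text
time_s: 1.15
tool_pos: [0.2082, -0.5063, 0.2345]
tcp_rot: [-0.604, 0.797, 0.005, 0.001]
wrist_force: [0.0, -0.5, -0.8]
gripper_width: 0.0001
```

```bash
cat > go.py <<'E'
import sys
from h import *
from station import telemetry
FE=np.array([0.54825,0.10418,-0.1844]); PO=np.array([0.5037,-0.2860,-0.322])
def go(tgt,ty):
    o=telemetry.get_obs(); R=Ro.from_quat(o["tcp_rot"]).as_matrix(); yaw=np.degrees(np.arctan2(R[1,1],R[0,1]))
    d=R.T@(np.array(tgt)-o["tool_pos"])*40
    print("t",o["time_s"],"pos",o["tool_pos"].round(4),"yaw",yaw.round(2),"tilt",R[:2,2].round(3),"w",round(float(o["gripper_width"]),4),"f",o["wrist_force"].round(1),"units",d.round(2),"turn",round(-((ty-yaw+180)%360-180)/5,2))
if __name__=="__main__":
    w=sys.argv[1]; a=[float(x) for x in sys.argv[2:]]
    # f x s z : feeder x (mm), s horizontal (mm downhill), z mm ; p dx dy z
    if w=="f": go(W(FE,[a[0]/1000,-a[1]/1000,a[2]/1000])[0],169.43)
    if w=="p": go(W(PO,[a[0]/1000,a[1]/1000,a[2]/1000])[0],161.5)
E
python3 go.py f 18 45 250
```

```text
t 1.15 pos [ 0.2082 -0.5063  0.2345] yaw 164.29 tilt [-0.004  0.009] w 0.0001 f [ 0.  -0.5 -0.8] units [-25.46  -7.36  -0.47] turn -1.03
```

>>> drive_tool --moves '[[[-1, -0.3, -0.05, -1], [-1, -0.3, -0.05, 0], [-1, -0.3, -0.05, 0], [-1, -0.3, -0.05, 0], [-1, -0.3, -0.05, 0], [-1, -0.3, -0.05, 0], [-1, -0.3, -0.05, 0], [-1, -0.3, -0.05, 0], [-1, -0.3, -0.05, 0], [-1, -0.3, -0.05, 0]]]'

```text
time_s: 2.15
tool_pos: [0.3307, -0.2671, 0.2451]
tcp_rot: [-0.638, 0.77, 0.009, 0.001]
wrist_force: [0.4, -0.1, 0.9]
gripper_width: -0.0002
```

```bash
python3 go.py f 18 45 250
```

```text
t 2.15 pos [ 0.3307 -0.2671  0.2451] yaw 169.33 tilt [-0.01   0.016] w -0.0002 f [ 0.4 -0.1  0.9] units [-14.41  -6.52  -0.07] turn -0.02
```

>>> drive_tool --moves '[[[-1, -0.45, 0, 0], [-1, -0.45, 0, 0], [-1, -0.45, 0, 0], [-1, -0.45, 0, 0], [-1, -0.45, 0, 0], [-1, -0.45, 0, 0], [-1, -0.45, 0, 0], [-1, -0.45, 0, 0], [-1, -0.45, 0, 0], [-1, -0.45, 0, 0]]]'

```text
time_s: 3.15
tool_pos: [0.4904, -0.0309, 0.246]
tcp_rot: [-0.639, 0.77, 0.011, 0.001]
wrist_force: [0.9, 0.2, 0.1]
gripper_width: 0.0003
```

```bash
python3 go.py f 18 45 250
```

```text
t 3.15 pos [ 0.4904 -0.0309  0.246 ] yaw 169.38 tilt [-0.013  0.017] w 0.0003 f [0.9 0.2 0.1] units [-3.94 -2.   -0.13] turn -0.01
```

>>> drive_tool --moves '[[[-1, -0.5, 0, 0], [-1, -0.5, 0, 0], [-1, -0.5, 0, 0], [-0.9, -0.5, 0, 0], [0, 0, 0, 0]]]'

```text
time_s: 3.65
tool_pos: [0.56, 0.0623, 0.2439]
tcp_rot: [-0.64, 0.769, 0.012, -0.001]
wrist_force: [-0.3, -0.3, 0.7]
gripper_width: -0.0
```

```bash
python3 go.py f 18 45 127
cat > snap.py <<'E'
import sys,cv2
from station import get_image
import numpy as np
n,f=sys.argv[1:3]; im=get_image(n); c=np.ascontiguousarray(im["color"][:,:,::-1])
np.savez(f"pics/{f}.npz",**{k:np.array(v) for k,v in im.items()})
if len(sys.argv)>3:
    x0,y0,x1,y1=map(int,sys.argv[3:7]); c=c[y0:y1,x0:x1]; k=min(800/c.shape[1],600/c.shape[0]); c=cv2.resize(c,None,fx=k,fy=k,interpolation=cv2.INTER_CUBIC); print(k)
cv2.imwrite(f"pics/{f}.png",c)
E
python3 snap.py wrist w1
```

```text
t 3.65 pos [0.56   0.0623 0.2439] yaw 169.53 tilt [-0.017  0.017] w -0.0 f [-0.3 -0.3  0.7] units [ 0.3  -0.05  4.67] turn 0.02
```

View pics/w1.png

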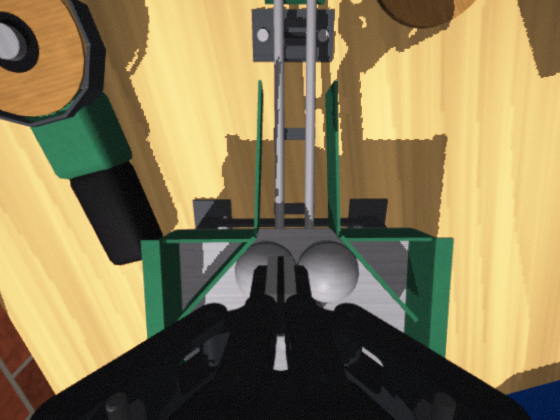

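The wrist view shows the two front balls at (265,268) and (328,272), the mouth corners at (254,236) and (341,235), and the guide plate ends at (261,82) and (335,82). I'll check the feeder fit against these.

```bash
cat > chk.py <<'E'
from h import *; from go import FE
import sys
d=np.load(f"pics/{sys.argv[1]}.npz"); r,_=cv2.Rodrigues(d["R"])
im=np.ascontiguousarray(d["color"][:,:,::-1])
pts=[F(38,0,45),F(-38,0,45),F(32,140,35),F(-32,140,35),F(112,-82,45),F(-112,-82,45),F(30,-36,30),F(-30,-36,30),F(16,150,-1),F(-16,150,-1),F(0,193,25)]
p=cv2.projectPoints(W(FE,np.array(pts)),r,d["t"],d["K"],d["distortion"])[0].reshape(-1,2); print(p.round(1).tolist())
im=cv2.resize(im,None,fx=2,fy=2,interpolation=cv2.INTER_CUBIC)
for u,v in p: cv2.drawMarker(im,(int(2*u+.5),int(2*v+.5)),(0,0,255),cv2.MARKER_CROSS,10,1)
cv2.imwrite("pics/%s_c.png"%sys.argv[1],im[100:700,200:1000])
E
python3 chk.py w1
```

```text
[[257.2, 239.9], [340.5, 239.4], [262.7, 81.1], [335.5, 81.3], [179.2, 326.0], [416.1, 323.4], [266.7, 272.4], [328.1, 271.9], [280.1, 81.4], [312.3, 81.5], [298.7, 21.2]]
```

View pics/w1_c.png

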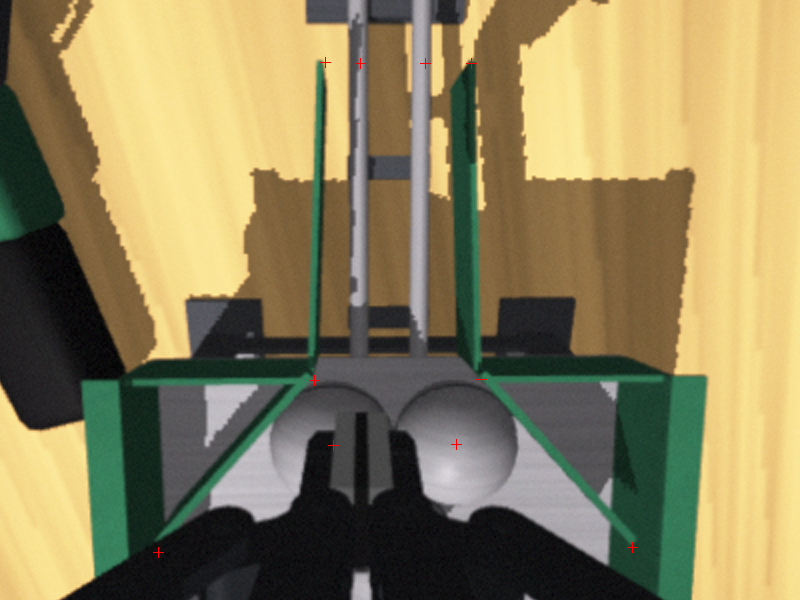

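>>> drive_tool --moves '[[[0.1, 0, 0.9, 0], [0.1, 0, 0.9, 0], [0.1, 0, 0.9, 0], [0.05, 0, 0.9, 0], [0, 0, 0.8, 0], [0, 0, 0.1, 0]]]'

```text
time_s: 4.3
tool_pos: [0.5535, 0.0508, 0.1291]
tcp_rot: [-0.639, 0.77, 0.012, -0.001]
wrist_force: [-0.1, -0.3, -0.0]
gripper_width: -0.0003
```

```bash
python3 go.py f 18 -45 128; python3 snap.py wrist w2
```

```text
t 4.3 pos [0.5535 0.0508 0.1291] yaw 169.38 tilt [-0.016  0.017] w -0.0003 f [-0.1 -0.3 -0. ] units [-3.86 -0.12  0.1 ] turn -0.01
```

View pics/w2.png

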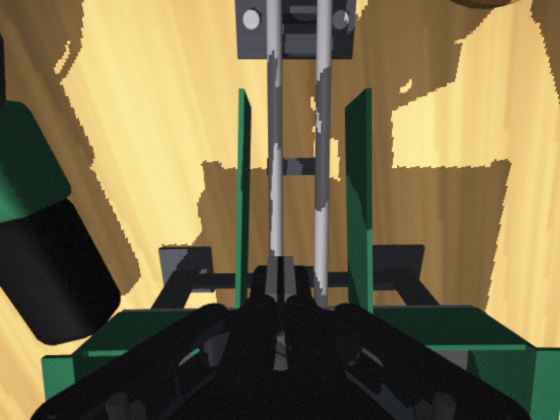

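The fingers at (280,270) sit between the guides, towards the left one, and are clear. Next I push uphill.

>>> drive_tool --moves '[[[-0.6, -0.05, 0, 0], [-0.5, -0.05, 0, 0], [-0.4, 0, 0, 0], [-0.4, 0, 0, 0], [-0.4, 0, -0.05, 0], [-0.4, 0, -0.05, 0]]]'

```text
time_s: 4.95
tool_pos: [0.5713, 0.1179, 0.1406]
tcp_rot: [-0.639, 0.77, 0.007, 0.001]
wrist_force: [-3.5, -4.1, 5.4]
gripper_width: 0.0001
```

```bash
python3 go.py f 18 -45 130; python3 snap.py top t3 100 100 330 260
```

```text
t 4.95 pos [0.5713 0.1179 0.1406] yaw 169.38 tilt [-0.008  0.013] w 0.0001 f [-3.5 -4.1  5.4] units [-1.09  0.08  0.44] turn -0.01
3.4782608695652173
```

View pics/t3.png

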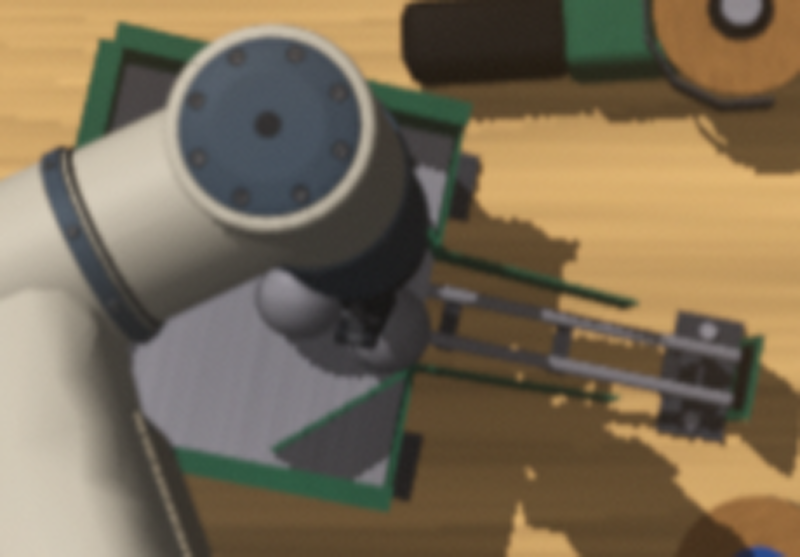

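The fingers rode up: TCP z is 0.141, near the ball's equator. The left ball has moved into the mouth at (395,335). I'll lift clear and look again.

>>> drive_tool --moves '[[[0, 0, -1, 0], [0, 0, -1, 0], [0, 0, -1, 0], [1, 0, -1, 0], [1, 0, 0, 0], [1, 0, 0, 0], [0, 0, 0, 0], [0, 0, 0, 0]]]'

```text
time_s: 5.8
tool_pos: [0.5612, 0.0519, 0.2459]
tcp_rot: [-0.642, 0.767, 0.008, 0.007]
wrist_force: [-0.1, 0.9, -0.2]
gripper_width: 0.0001
```

```bash
python3 go.py f 18 45 250; python3 snap.py wrist w4
```

```text
t 5.8 pos [0.5612 0.0519 0.2459] yaw 169.83 tilt [-0.     0.021] w 0.0001 f [-0.1  0.9 -0.2] units [-0.17  0.17 -0.16] turn 0.08
```

View pics/w4.png

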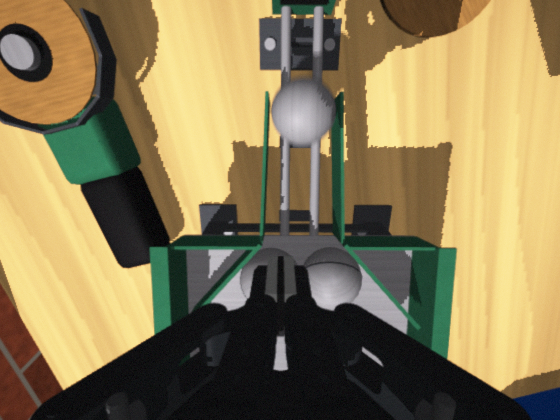

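One ball is rolling down the track at (302,112), and the other two are in the mouth at (268,275) and (331,277). I'll wait half a second and look again.

>>> drive_tool --moves '[[[0, 0, 0, 0], [0, 0, 0, 0], [0, 0, 0, 0], [0, 0, 0, 0], [0, 0, 0, 0], [0, 0, 0, 0]]]'

```text
time_s: 6.45
tool_pos: [0.5616, 0.055, 0.2449]
tcp_rot: [-0.643, 0.766, 0.009, 0.006]
wrist_force: [-0.3, -0.1, 0.1]
gripper_width: -0.0001
```

```bash
python3 go.py f 18 45 250; python3 snap.py wrist w5
```

```text
t 6.45 pos [0.5616 0.055  0.2449] yaw 170.04 tilt [-0.002  0.021] w -0.0001 f [-0.3 -0.1  0.1] units [-0.04  0.16 -0.2 ] turn 0.12
```

View pics/w5.png

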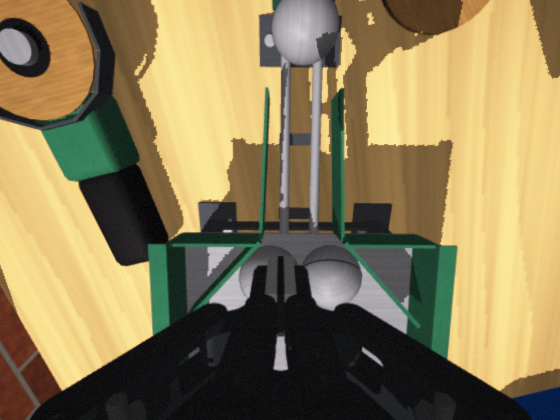

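The leading ball is at the stop (305,28), and the other two have wedged again at (268,275) and (331,275). I'll nudge again with the fingers about 12 mm lower.

>>> drive_tool --moves '[[[0, 0.05, 1, -0.1], [0, 0.05, 1, 0], [0, 0.05, 1, 0], [0, 0, 1, 0], [0, 0, 0.85, 0], [0, 0, 0, 0]]]'

```text
time_s: 7.1
tool_pos: [0.5587, 0.0581, 0.1212]
tcp_rot: [-0.646, 0.763, 0.008, 0.008]
wrist_force: [0.1, 0.1, 0.2]
gripper_width: -0.0004
```

```bash
python3 go.py f 18 -45 117
```

```text
t 7.1 pos [0.5587 0.0581 0.1212] yaw 170.51 tilt [0.003 0.022] w -0.0004 f [0.1 0.1 0.2] units [-3.53 -0.04  0.24] turn 0.22
```

>>> drive_tool --moves '[[[-0.5, 0, 0.15, 0.1], [-0.4, 0, 0, 0.1], [-0.4, 0, 0, 0], [-0.4, 0, 0.05, 0], [-0.4, 0, 0.05, 0], [-0.4, 0, 0.05, 0]]]'

```text
time_s: 7.7
tool_pos: [0.573, 0.122, 0.121]
tcp_rot: [-0.639, 0.769, 0.004, 0.01]
wrist_force: [-2.0, -3.7, 2.7]
gripper_width: 0.0005
```

```bash
python3 go.py f 18 -50 120;python3 snap.py scene s6 290 165 440 280
```

```text
t 7.7 pos [0.573 0.122 0.121] yaw 169.43 tilt [0.009 0.019] w 0.0005 f [-2.  -3.7  2.7] units [-1.12  0.12  0.06] turn 0.0
5.217391304347826
```

View pics/s6.png

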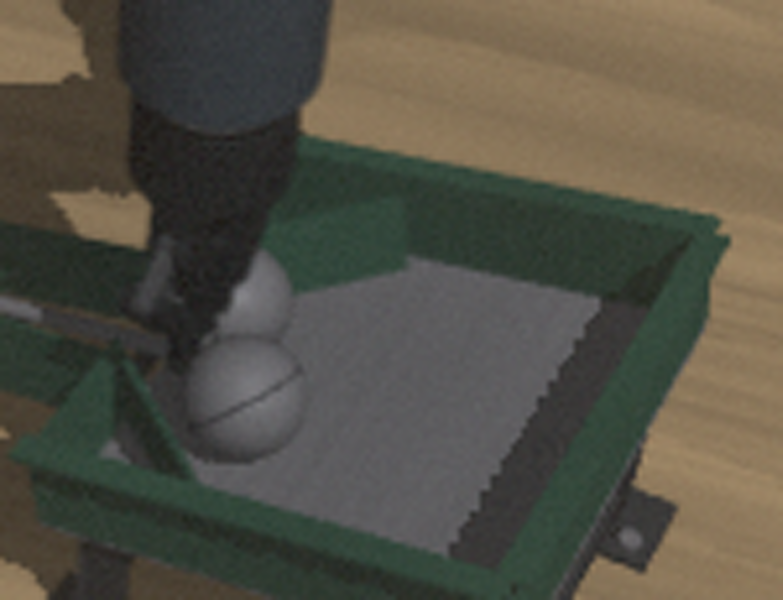

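The pushed ball is at (245,400) in the crop, already well uphill, and the other is beside the finger. I'll push another 28 mm so the other can pass.

>>> drive_tool --moves '[[[-0.4, 0.03, 0, 0], [-0.4, 0.03, 0, 0], [-0.3, 0.03, 0, 0], [0, 0, 0, 0], [0, 0, 0, 0], [0, 0, 0, 0]]]'

```text
time_s: 8.35
tool_pos: [0.5768, 0.1531, 0.1247]
tcp_rot: [-0.64, 0.768, 0.003, 0.01]
wrist_force: [-1.0, -3.1, 3.1]
gripper_width: 0.0001
```

```bash
python3 go.py f 18 -50 120;python3 snap.py scene s7 240 165 440 315
```

```text
t 8.35 pos [0.5768 0.1531 0.1247] yaw 169.55 tilt [0.012 0.017] w 0.0001 f [-1.  -3.1  3.1] units [0.14 0.04 0.18] turn 0.02
4.0
```

View pics/s7.png

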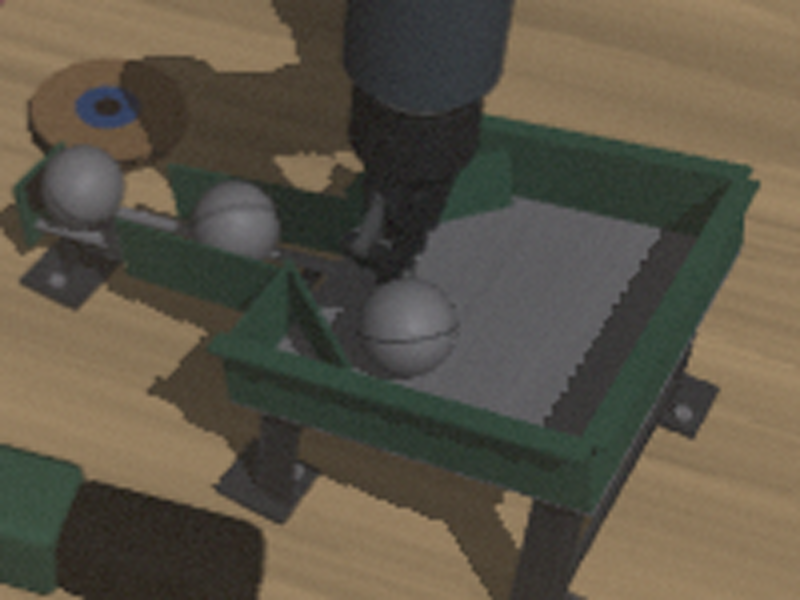

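The first ball is at the stop (83,185), the second is rolling on the track (237,220), and the third is held uphill of the finger (410,328). I'll lift out to let it run.

>>> drive_tool --moves '[[[0, 0, -1, 0], [0, 0, -1, 0], [0, 0, -1, 0], [0.5, 0, -1, 0], [1, 0, -0.5, 0], [1, 0, 0, 0], [1, 0, 0, 0], [1, 0, 0, 0], [1, 0, 0, 0], [1, 0, 0, 0]]]' --grip 1

```text
time_s: 9.4
tool_pos: [0.5452, -0.0063, 0.2304]
tcp_rot: [-0.641, 0.767, 0.008, 0.01]
wrist_force: [0.2, -0.1, 0.0]
gripper_width: 0.0854
```

```bash
python3 go.py f 1 194 200;python3 snap.py scene s8 240 165 440 315
```

```text
t 9.4 pos [ 0.5452 -0.0063  0.2304] yaw 169.79 tilt [0.005 0.025] w 0.0854 f [ 0.2 -0.1  0. ] units [3.42 0.67 1.13] turn 0.07
4.0
```

View pics/s8.png

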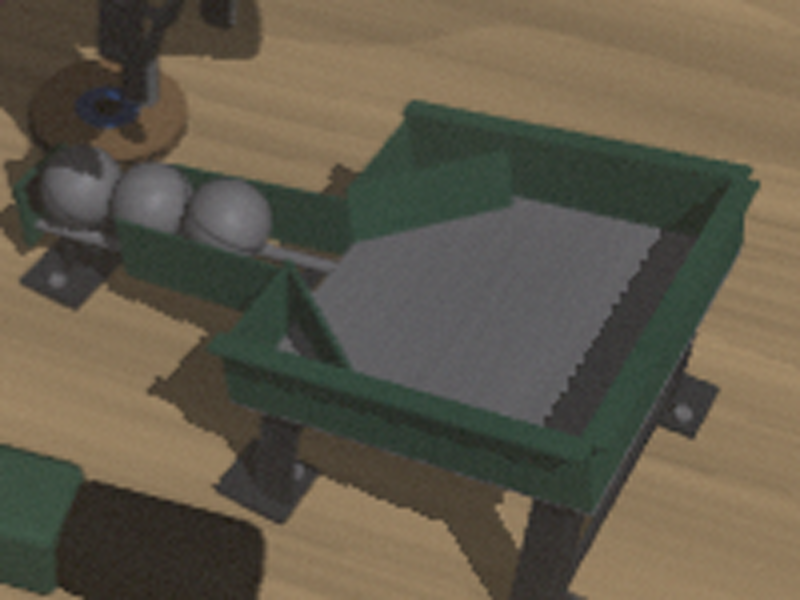

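All three balls are queued on the track at (80,187), (152,203) and (230,218), and the tray is empty. Now I move above the pickup.

>>> drive_tool --moves '[[[0.8, 0.17, 0, 0.05], [0.8, 0.17, 0, 0], [0.8, 0.17, 0, 0], [0.8, 0.15, 0, 0], [0, 0, 0, 0], [0, 0, 0, 0]]]'

```text
time_s: 10.05
tool_pos: [0.5128, -0.0859, 0.2247]
tcp_rot: [-0.638, 0.77, 0.01, 0.011]
wrist_force: [-0.0, -0.5, 0.7]
gripper_width: 0.0853
```

```bash
python3 go.py f 0 194 200;python3 snap.py top t9 230 150 350 240; python3 snap.py wrist w9; python3 chk.py w9
```

```text
t 10.05 pos [ 0.5128 -0.0859  0.2247] yaw 169.24 tilt [0.003 0.03 ] w 0.0853 f [-0.  -0.5  0.7] units [ 0.06 -0.    0.99] turn -0.04
6.666666666666667
[[243.5, 381.8], [317.5, 381.5], [247.9, 246.8], [312.3, 246.6], [175.3, 452.7], [386.0, 451.9], [253.2, 401.7], [307.9, 401.4], [265.6, 229.2], [294.4, 229.1], [279.9, 192.6]]
```

View pics/w9.png

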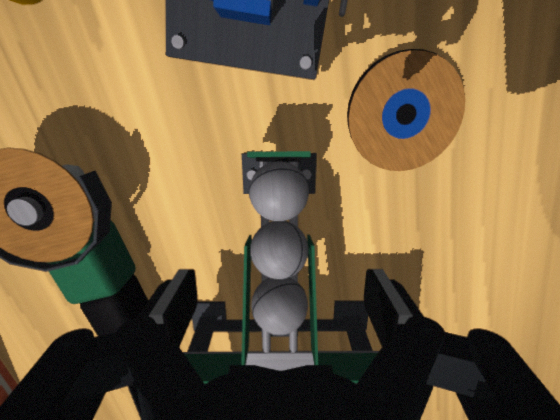

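View pics/t9.png

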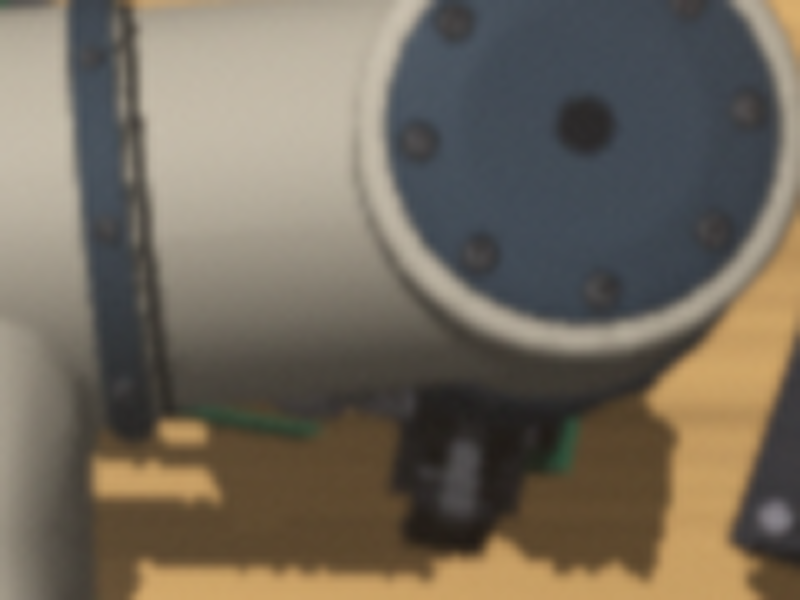

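In the wrist view the leading ball is at (279,194), within 2 px of the predicted (280,193). Descending now.

```bash
python3 go.py f 0.5 194 62
```

```text
t 10.15 pos [ 0.5129 -0.0856  0.2248] yaw 169.3 tilt [0.003 0.029] w 0.0852 f [ 0.2  0.8 -0. ] units [ 0.23 -0.03  6.51] turn -0.03
```

>>> drive_tool --moves '[[[0.04, 0, 0.9, -0.04], [0.04, 0, 0.9, 0], [0.04, 0, 0.9, 0], [0.03, 0, 0.9, 0], [0, 0, 0.5, 0], [0, 0, 0, 0]]]'

```text
time_s: 10.75
tool_pos: [0.5157, -0.0813, 0.1188]
tcp_rot: [-0.641, 0.767, 0.01, 0.012]
wrist_force: [0.1, -0.7, -0.2]
gripper_width: 0.0853
```

```bash
python3 go.py f 0.5 194 62
```

```text
t 10.75 pos [ 0.5157 -0.0813  0.1188] yaw 169.8 tilt [0.006 0.031] w 0.0853 f [ 0.1 -0.7 -0.2] units [0.3  0.06 2.26] turn 0.07
```

>>> drive_tool --moves '[[[0.15, 0.03, 0.6, 0.05], [0.15, 0.03, 0.6, 0], [0.05, 0, 0.6, 0], [0, 0, 0.4, 0], [0, 0, 0, 0]]]'

```text
time_s: 11.25
tool_pos: [0.5171, -0.0855, 0.0652]
tcp_rot: [-0.641, 0.767, 0.008, 0.015]
wrist_force: [-0.5, -0.3, -0.6]
gripper_width: 0.0854
```

```bash
python3 go.py f 0.5 194 62; python3 snap.py wrist w10
```

```text
t 11.25 pos [ 0.5171 -0.0855  0.0652] yaw 169.79 tilt [0.012 0.031] w 0.0854 f [-0.5 -0.3 -0.6] units [0.08 0.15 0.13] turn 0.07
```

View pics/w10.png

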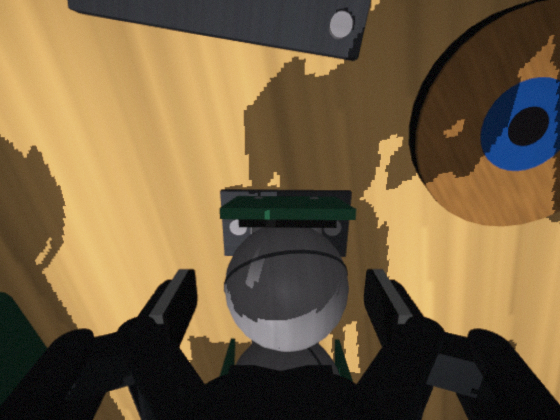

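The ball at (287,290) sits about 4 mm right of centre between the fingers (280). I'll centre on it, then close at 40 N.

>>> drive_tool --moves '[[[0.08, 0.15, 0.12, 0], [0.03, 0.02, 0.03, 0], [0, 0, 0, 0]]]'

```text
time_s: 11.6
tool_pos: [0.5144, -0.0872, 0.0642]
tcp_rot: [-0.642, 0.767, 0.006, 0.017]
wrist_force: [-0.0, -0.3, 0.5]
gripper_width: 0.085
```

>>> drive_tool --moves '[[[0, 0, 0, 0], [0, 0, 0, 0], [0, 0, 0, 0], [0, 0, 0, 0], [0, 0, 0, 0], [0, 0, 0, 0], [0, 0, 0, 0]]]' --grip -1 --squeeze 45

```text
time_s: 12.3
tool_pos: [0.5146, -0.0874, 0.0657]
tcp_rot: [-0.642, 0.767, 0.006, 0.017]
wrist_force: [-0.4, 0.0, 1.7]
gripper_width: 0.0581
```

```bash
python3 go.py f 0.5 194 62; python3 snap.py wrist w11
```

```text
t 12.3 pos [ 0.5146 -0.0874  0.0657] yaw 169.85 tilt [0.019 0.03 ] w 0.0581 f [-0.4  0.   1.7] units [-0.02  0.06  0.15] turn 0.08
```

View pics/w11.png

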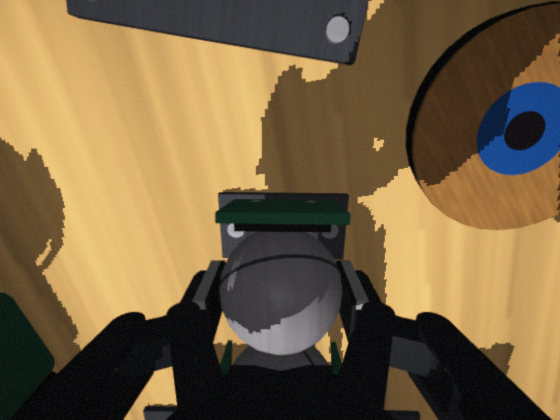

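The opening of 58.1 mm is slightly under the ball's diameter and the TCP is about 4 mm higher than wanted. I'll regrasp lower so the ball sits deeper in the pads.

>>> drive_tool --moves '[[[0, 0.03, 0, 0], [0, 0, 0, 0], [0, 0, 0.2, 0], [0, 0, 0.1, 0], [0, 0, 0, 0]]]' --grip 1

```text
time_s: 12.85
tool_pos: [0.514, -0.0869, 0.057]
tcp_rot: [-0.642, 0.767, 0.006, 0.017]
wrist_force: [0.6, 0.5, -0.3]
gripper_width: 0.0854
```

```bash
python3 go.py f 0.5 194 60
```

```text
t 12.85 pos [ 0.514  -0.0869  0.057 ] yaw 169.84 tilt [0.019 0.031] w 0.0854 f [ 0.6  0.5 -0.3] units [-0.01  0.03 -0.12] turn 0.08
```

>>> drive_tool --moves '[[[0, 0.03, -0.12, 0], [0, 0, 0, 0]]]'

```text
time_s: 13.05
tool_pos: [0.513, -0.0869, 0.0599]
tcp_rot: [-0.642, 0.767, 0.006, 0.017]
wrist_force: [0.3, 0.2, 0.4]
gripper_width: 0.0856
```

>>> drive_tool --moves '[[[0, 0, 0, 0], [0, 0, 0, 0], [0, 0, 0, 0], [0, 0, 0, 0], [0, 0, 0, 0], [0, 0, 0, 0], [0, 0, 0, 0]]]' --grip -1

```text
time_s: 13.75
tool_pos: [0.514, -0.087, 0.0607]
tcp_rot: [-0.642, 0.767, 0.005, 0.018]
wrist_force: [0.1, -0.4, 0.3]
gripper_width: 0.0582
```

>>> drive_tool --moves '[[[0, 0, -0.3, 0], [0, 0, -0.6, 0], [0, 0, -1, 0], [0, 0, -1, 0], [0, 0, -1, 0], [0, 0, -1, 0], [0, 0, -0.5, 0], [0, 0, 0, 0]]]'

```text
time_s: 14.55
tool_pos: [0.5063, -0.0911, 0.1995]
tcp_rot: [-0.641, 0.767, 0.009, 0.013]
wrist_force: [0.1, 0.4, -1.4]
gripper_width: 0.0577
```

```bash
python3 go.py p 0 0 180; python3 snap.py wrist w12;python3 snap.py scene s12 200 165 440 345
```

```text
t 14.55 pos [ 0.5063 -0.0911  0.1995] yaw 169.78 tilt [0.008 0.032] w 0.0577 f [ 0.1  0.4 -1.4] units [ 7.71 -1.28  0.53] turn 1.66
3.3333333333333335
```

View pics/w12.png

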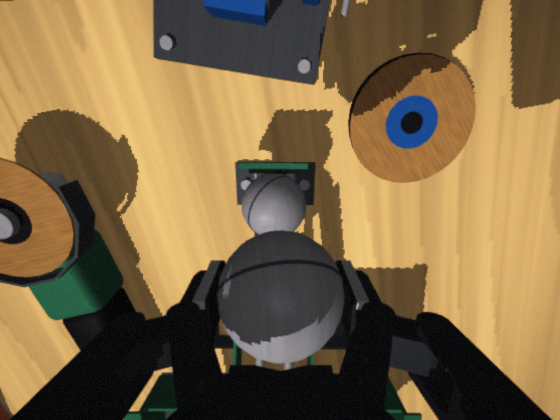

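View pics/s12.png

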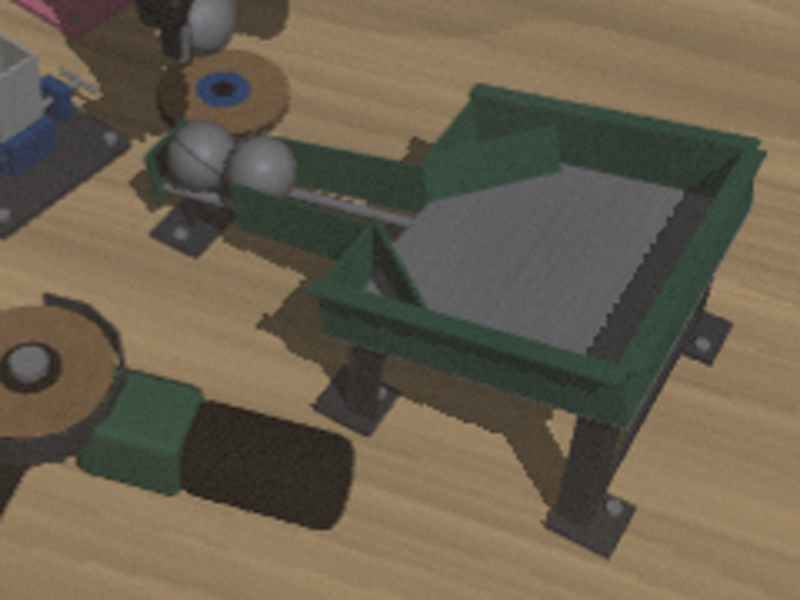

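The ball is held, and the other two have rolled down and remain on the track at (205,155) and (263,170). Next I transport it to the post.

>>> drive_tool --moves '[[[0, 0, 0, 0.8], [0, 0, 0, 0.8], [0.4, 0, 0, 0], [0.7, 0, 0, 0], [0.8, 0, 0, 0], [0.8, 0, 0, 0]]]'

```text
time_s: 15.25
tool_pos: [0.479, -0.1556, 0.1873]
tcp_rot: [-0.588, 0.809, 0.017, 0.006]
wrist_force: [1.0, -0.4, -2.6]
gripper_width: 0.0578
```

```bash
python3 go.py p 0 0 190
```

```text
t 15.25 pos [ 0.479  -0.1556  0.1873] yaw 162.06 tilt [-0.01   0.034] w 0.0578 f [ 1.  -0.4 -2.6] units [ 4.65 -2.55 -0.3 ] turn 0.11
```

>>> drive_tool --moves '[[[0.8, -0.45, -0.05, 0.1], [0.8, -0.45, -0.05, 0], [0.8, -0.45, -0.05, 0], [0.8, -0.4, -0.05, 0], [0.6, -0.3, -0.05, 0], [0.2, -0.1, 0, 0], [0, 0, 0, 0]]]'

```text
time_s: 15.95
tool_pos: [0.4917, -0.2759, 0.1812]
tcp_rot: [-0.588, 0.809, 0.023, 0.001]
wrist_force: [-0.5, 0.2, -1.9]
gripper_width: 0.0584
```

```bash
python3 go.py p 0 0 190; python3 snap.py wrist w13;python3 snap.py scene s13 140 140 300 260
```

```text
t 15.95 pos [ 0.4917 -0.2759  0.1812] yaw 162.08 tilt [-0.025  0.039] w 0.0584 f [-0.5  0.2 -1.9] units [ 0.22 -0.57 -0.38] turn 0.12
5.0
```

View pics/w13.png

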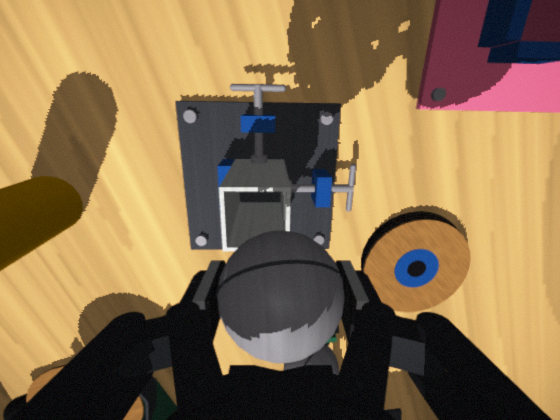

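View pics/s13.png

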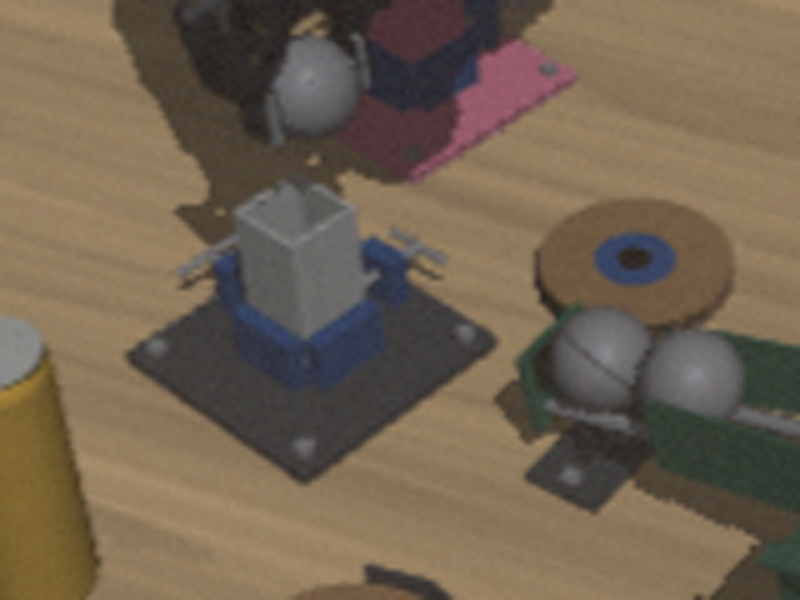

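```bash
cat > ball.py <<'E'
from h import *; from go import FE,PO
import sys
from station import telemetry
n=sys.argv[1]
d=np.load(f"pics/{n}.npz"); r,_=cv2.Rodrigues(d["R"]); R,t,K=d["R"],d["t"],d["K"]
def pj(P): return cv2.projectPoints(np.atleast_2d(P),r,t,K,d["distortion"])[0].reshape(-1,2)
c4=np.array([[.025,.025,.115],[.025,-.025,.115],[-.025,-.025,.115],[-.025,.025,.115]])
p=pj(W(PO,c4)); print("corners",p.round(1).tolist()); im=np.ascontiguousarray(d["color"][:,:,::-1])
o=telemetry.get_obs(); Rt=Ro.from_quat(o["tcp_rot"]).as_matrix()
# ball in tool frame guess: behind TCP by b
for b in (8,11,14,17):
    C=o["tool_pos"]-Rt[:,2]*b/1000
    cc=R@C+t; L=np.linalg.norm(cc); a=np.arcsin(.03/L); u=cc/L
    e1=np.cross(u,[0,1,0]); e1/=np.linalg.norm(e1); e2=np.cross(u,e1)
    th=np.linspace(0,2*np.pi,73); ray=np.cos(a)*u+np.sin(a)*(np.cos(th)[:,None]*e1+np.sin(th)[:,None]*e2)
    q=cv2.projectPoints(ray/ray[:,2:],np.zeros(3),np.zeros(3),K,d["distortion"])[0].reshape(-1,2)
    print(b,"L",q[:,0].min().round(1),"R",q[:,0].max().round(1),"T",q[:,1].min().round(1),"B",q[:,1].max().round(1),"C",C.round(4))
im=cv2.resize(im[150:400,150:420],None,fx=2.4,fy=2.4,interpolation=cv2.INTER_CUBIC)
for x,y in p: cv2.drawMarker(im,(int((x-150)*2.4),int((y-150)*2.4)),(0,0,255),cv2.MARKER_CROSS,10,1)
cv2.imwrite(f"pics/{n}_b.png",im)
E
python3 ball.py w13
```

```text
corners [[224.3, 251.2], [220.2, 187.2], [292.3, 187.2], [290.7, 250.6]]
8 L 219.1 R 342.3 T 229.3 B 357.4 C [ 0.492  -0.2753  0.1896]
11 L 217.9 R 343.6 T 231.7 B 362.9 C [ 0.4921 -0.2754  0.1926]
14 L 216.5 R 344.9 T 234.1 B 368.6 C [ 0.4922 -0.2755  0.1956]
17 L 215.2 R 346.3 T 236.6 B 374.6 C [ 0.4922 -0.2756  0.1986]
```

View pics/w13_b.png

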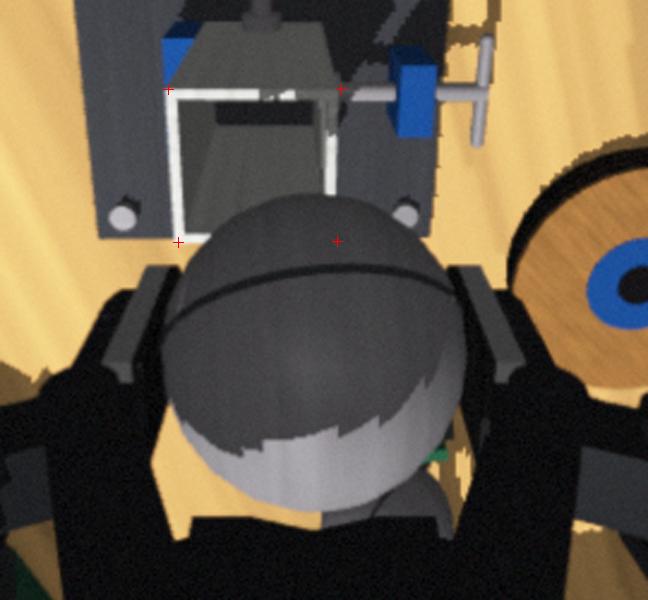

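The ball silhouette matches a ball centre 10.5 mm behind the TCP, and the tube's rim corners agree with the fit to within about 1 px. Aligning above it now.

>>> drive_tool --moves '[[[0.1, -0.25, 0, 0.1], [0.1, -0.25, 0, 0], [0, 0, 0, 0], [0, 0, 0, 0]]]'

```text
time_s: 16.45
tool_pos: [0.5033, -0.2823, 0.1813]
tcp_rot: [-0.586, 0.81, 0.023, 0.002]
wrist_force: [0.1, 1.1, -1.6]
gripper_width: 0.058
```

```bash
python3 go.py p 0 0 150
```

```text
t 16.45 pos [ 0.5033 -0.2823  0.1813] yaw 161.77 tilt [-0.024  0.039] w 0.058 f [ 0.1  1.1 -1.6] units [ 0.17 -0.1   1.24] turn 0.05
```

>>> drive_tool --moves '[[[0.1, -0.05, 0.4, 0], [0.07, -0.04, 0.4, 0], [0.02, -0.02, 0.4, 0], [0, 0, 0, 0], [0, 0, 0, 0]]]'

```text
time_s: 16.95
tool_pos: [0.5031, -0.2862, 0.1474]
tcp_rot: [-0.586, 0.81, 0.024, 0.001]
wrist_force: [0.1, -0.3, -2.6]
gripper_width: 0.0582
```

```bash
python3 go.py p -0.3 0.3 126; python3 snap.py scene s14 140 140 300 260
```

```text
t 16.95 pos [ 0.5031 -0.2862  0.1474] yaw 161.81 tilt [-0.026  0.04 ] w 0.0582 f [ 0.1 -0.3 -2.6] units [ 0.   -0.04  0.86] turn 0.06
5.0
```

View pics/s14.png

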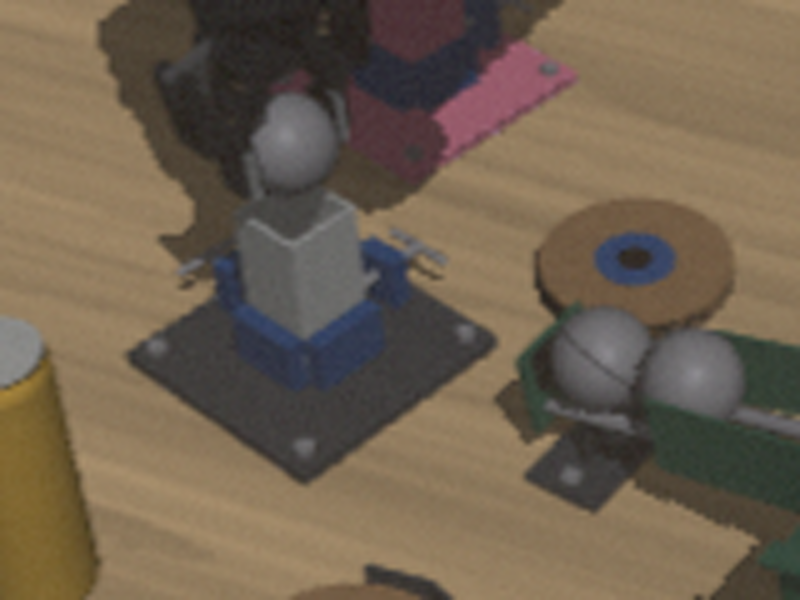

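Run:
```python
from h import *; from go import PO
from station import telemetry
o=telemetry.get_obs();R=Ro.from_quat(o["tcp_rot"]).as_matrix()
C=o["tool_pos"]-R[:,2]*.0105; print(C)
f=lambda p:((p-[140,140])*5).round(1)
print("ball",f(proj(C,"scene")),"rim",f(proj(W(PO,[[.025,.025,.115],[.025,-.025,.115],[-.025,-.025,.115],[-.025,.025,.115]]),"scene")),"seat",f(proj(W(PO,[[0,0,.1354]]),"scene")))
im=cv2.imread("pics/s14.png"); cv2.imwrite("pics/s14z.png",cv2.resize(im[70:350,200:400],None,fx=2.1,fy=2.1))
```

```text
[ 0.5032687  -0.28642762  0.15772212]
ball [[287.4 144.9]] rim [[292.6 242.9]
 [234.  206.9]
 [298.3 167.1]
 [356.7 201.7]] seat [[291.8 176.5]]
```

View pics/s14z.png

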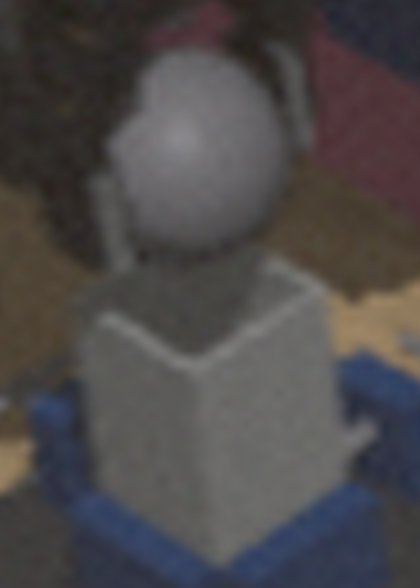

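The ball and rim in the scene view agree with projection to within about 1 native px, so the alignment is fine. Lowering gently.

>>> drive_tool --moves '[[[0.02, -0.02, 0.3, 0], [0.02, -0.02, 0.25, 0], [0.02, 0, 0.2, 0], [0, 0, 0.1, 0], [0, 0, 0, 0], [0, 0, 0, 0]]]'

```text
time_s: 17.6
tool_pos: [0.5032, -0.2871, 0.1246]
tcp_rot: [-0.586, 0.81, 0.024, 0.002]
wrist_force: [0.7, 0.9, -2.0]
gripper_width: 0.0585
```

```bash
python3 go.py p -0.3 0.3 125
```

```text
t 17.6 pos [ 0.5032 -0.2871  0.1246] yaw 161.81 tilt [-0.025  0.04 ] w 0.0585 f [ 0.7  0.9 -2. ] units [-0.06  0.01 -0.01] turn 0.06
```

>>> drive_tool --moves '[[[-0.05, 0, 0.06, 0], [0, 0, 0.03, 0], [0, 0, 0, 0]]]'

```text
time_s: 17.9
tool_pos: [0.5039, -0.2858, 0.1228]
tcp_rot: [-0.586, 0.81, 0.023, 0.002]
wrist_force: [-0.5, 0.2, -2.3]
gripper_width: 0.058
```

```bash
python3 go.py p -0.3 0.3 125; python3 snap.py scene s15 140 140 300 260;python3 snap.py wrist w15
```

```text
t 17.9 pos [ 0.5039 -0.2858  0.1228] yaw 161.81 tilt [-0.024  0.04 ] w 0.058 f [-0.5  0.2 -2.3] units [-0.01  0.02 -0.09] turn 0.06
5.0
```

View pics/s15.png

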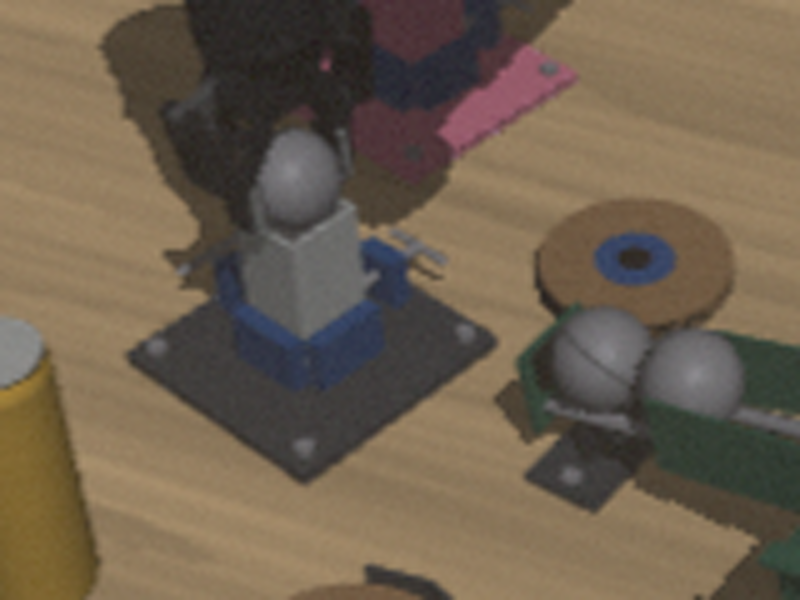

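View pics/w15.png

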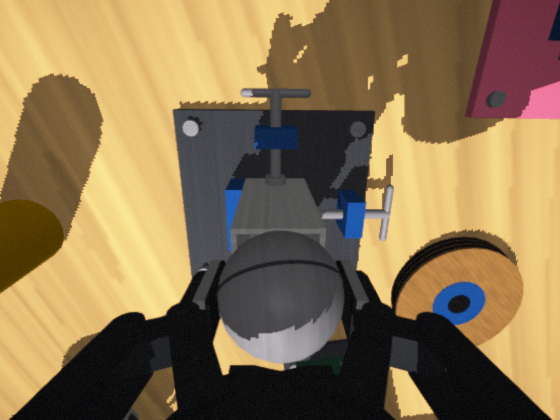

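The ball at (281,297) is centred over the tube (233–325), and there is no contact force yet. I'll continue down in small steps.

>>> drive_tool --moves '[[[0, 0.01, 0.06, 0], [0, 0, 0, 0], [0, 0, 0, 0]]]'

```text
time_s: 18.3
tool_pos: [0.5042, -0.2858, 0.1221]
tcp_rot: [-0.586, 0.81, 0.022, 0.002]
wrist_force: [-0.0, -0.2, -1.0]
gripper_width: 0.0579
```

>>> drive_tool --moves '[[[0, 0.01, 0.06, 0], [0, 0, 0, 0]]]'

```text
time_s: 18.5
tool_pos: [0.5045, -0.2858, 0.1216]
tcp_rot: [-0.586, 0.81, 0.022, 0.003]
wrist_force: [-0.3, 1.6, -0.2]
gripper_width: 0.0583
```

>>> drive_tool --moves '[[[0, 0.02, 0.08, 0], [0, 0, 0.02, 0], [0, 0, 0, 0]]]'

```text
time_s: 18.8
tool_pos: [0.5048, -0.2857, 0.1213]
tcp_rot: [-0.587, 0.81, 0.02, 0.004]
wrist_force: [0.2, 2.1, 1.1]
gripper_width: 0.0578
```

```bash
python3 go.py p -0.3 0.3 122
```

```text
t 18.8 pos [ 0.5048 -0.2857  0.1213] yaw 161.88 tilt [-0.018  0.037] w 0.0578 f [0.2 2.1 1.1] units [ 0.01  0.05 -0.03] turn 0.08
```

Contact is confirmed, with fz going from −2.3 to +1.1 N. I'll release.

>>> drive_tool --moves '[[[-0.03, 0, 0, 0], [0, 0, 0, 0]]]'

```text
time_s: 19.0
tool_pos: [0.5049, -0.2854, 0.1212]
tcp_rot: [-0.587, 0.81, 0.02, 0.003]
wrist_force: [0.2, 1.2, 0.9]
gripper_width: 0.0583
```

>>> drive_tool --moves '[[[0, 0, 0, 0], [0, 0, 0, 0], [0, 0, 0, 0], [0, 0, 0, 0], [0, 0, 0, 0], [0, 0, 0, 0]]]' --grip 0.7 --squeeze 20

```text
time_s: 19.6
tool_pos: [0.5047, -0.2854, 0.1199]
tcp_rot: [-0.586, 0.81, 0.021, 0.003]
wrist_force: [0.6, 0.2, 0.5]
gripper_width: 0.0728
```

```bash
python3 go.py p -0.3 0.3 122; python3 snap.py scene s16 140 140 300 260;python3 snap.py wrist w16
```

```text
t 19.6 pos [ 0.5047 -0.2854  0.1199] yaw 161.86 tilt [-0.019  0.037] w 0.0728 f [0.6 0.2 0.5] units [ 0.02  0.04 -0.08] turn 0.07
5.0
```

View pics/s16.png

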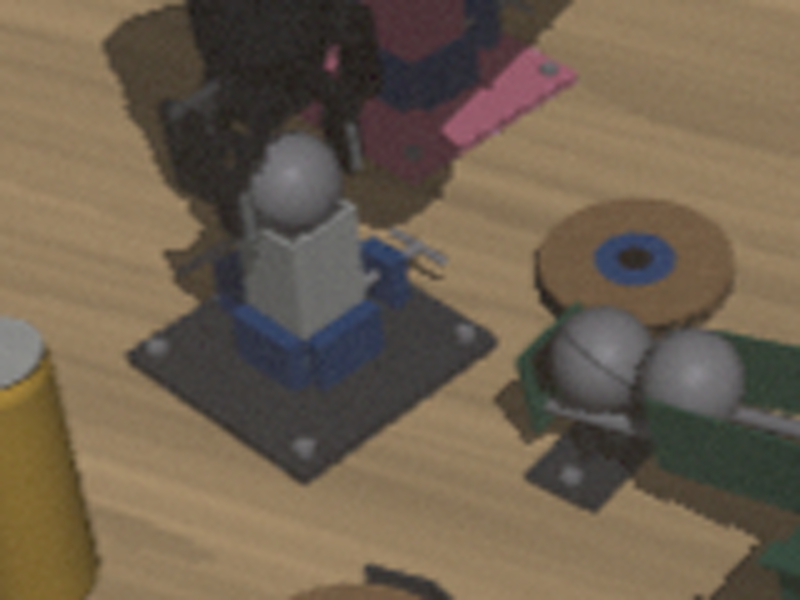

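View pics/w16.png

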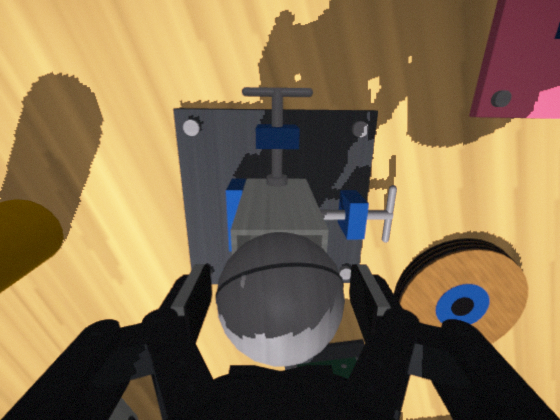

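The ball is seated on the tube at (280,298) and free of both fingers. I'll open fully and back straight up.

>>> drive_tool --moves '[[[0, 0.02, 0, 0], [0, 0, 0, 0], [0, 0, -0.3, 0], [0, 0, -0.6, 0], [0, 0, -1, 0], [0, 0, -1, 0], [0, 0, -1, 0], [0, 0, -1, 0], [-1, 0, -0.5, 0], [-1, 0, 0, 0]]]' --grip 1

```text
time_s: 20.7
tool_pos: [0.5213, -0.2446, 0.2655]
tcp_rot: [-0.585, 0.811, 0.02, 0.003]
wrist_force: [1.0, -0.4, 0.0]
gripper_width: 0.0857
```

>>> drive_tool --moves '[[[0, -1, 0, 0], [0, 0, 0, 0], [0, 0, 0, 0], [0, 0, 0, 0], [0, 0, 0, 0], [0, 0, 0, 0], [0, 0, 0, 0], [0, 0, 0, 0]]]'

```text
time_s: 21.5
tool_pos: [0.5448, -0.2506, 0.2691]
tcp_rot: [-0.586, 0.81, 0.018, 0.004]
wrist_force: [0.5, 0.4, 0.3]
gripper_width: 0.0852
```

```bash
python3 go.py p 0 0 250; python3 snap.py scene s17 140 140 440 345;python3 snap.py wrist w17;python3 -c "
from h import *; from go import PO
print((proj(W(PO,[[0,0,.1354]]),'scene')-[140,140])*800/300)"
```

```text
t 21.5 pos [ 0.5448 -0.2506  0.2691] yaw 161.71 tilt [-0.014  0.034] w 0.0852 f [0.5 0.4 0.3] units [1.88 1.1  0.74] turn 0.04
2.6666666666666665
[[155.64465423  94.13432493]]
```

View pics/s17.png

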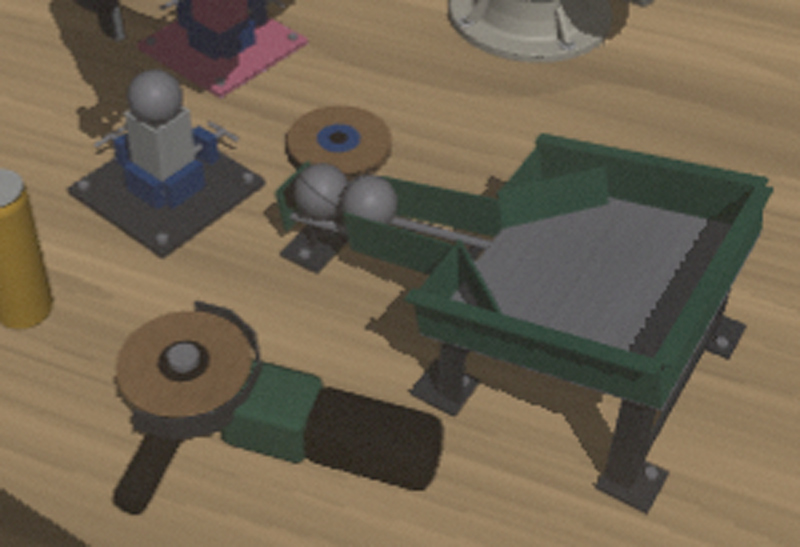

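View pics/w17.png

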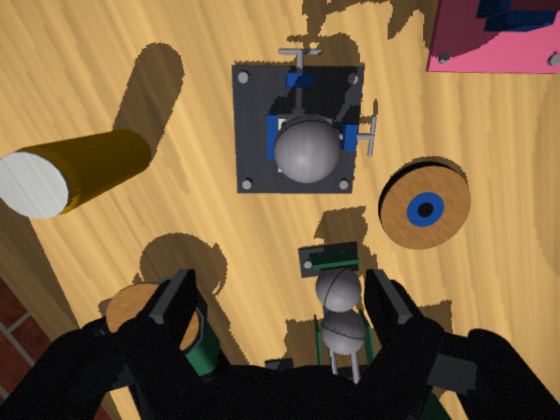

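The ball rests in the post at (156,97) in the scene crop, against a predicted seat of (156,94). The other two are on the track at (322,193) and (369,202), and the tools have not moved. The arm is clear, so I'm handing in.

```bash
python3 -c "
from station import order; print(order.sign_off())"
```

```text
the job is handed in; nothing more can be done
None
```

The job is done and handed in at about 21.5 s of the 58 s allowed: the leading ball is in the open top of the grey square-tube post, and the other two are on the track.

- **Breaking the jam:** It took two nudges. In the first, the fingers were too high and rode up the ball; that still freed one ball, but the other two wedged again. The second nudge, lower down, released both, and no ball was lifted out of the tray.
- **Grasping the ball:** I opened and regripped it once, a few millimetres lower, before lifting. The finger opening read about 58 mm on the 60 mm ball both times. I put that down to pad give but did not confirm it; the ball did not slip.
- **Seating the ball:** I lowered it until the wrist felt light contact (about 3 N), let go and backed straight up.

**Last checks:** in the final scene and wrist pictures the ball was still in the tube about 2 s after release, within about 1 pixel (3 mm) of the expected seat. The tools looked unmoved and the arm was touching nothing. The wrist forces I read stayed below 10 N. The one small disagreement was in height: the ball met the tube about 3 mm lower than I had worked out, which is within the calibration error and how well I knew the ball's position in the grip.

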